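Unclamp a ball tray and hold it level over the inspection mirror

ROBOT

A 6-joint arm with a two-finger parallel gripper is mounted at the origin on the work surface. World frame = base frame: x ahead of the robot, y to its left, z up, the work surface at z = 0. Lengths are in m, angles in rad, forces in N, time in s.
With the tool pointing down it reaches from about 0.35 to 0.925 m from the base axis. Payload 6.4 kg.
Tool frame: the origin (TCP) lies on the centre line of the jaws, within the pads' length; the fingertips stand 22 mm ahead of it and the grasp point (between the pads) lies 3 mm ahead of it; z points along the fingers, x is the direction in which the jaws open and shut, and the axes are right-handed (so a half turn about z gives the same grasp; the last joint's range is limited). The gripper opens to 94 mm and grips with 3 to 60 N. Pads are 16 mm wide; open, the fingers measure 119 mm over their backs; the gripper's body (75 mm by 177 mm) begins 78 mm behind the grasp point.
Start: joints at [-1.467, 0.245, 1.558, -0, 1.339, -0.174], TCP at [0.178, -0.625, 0.227] pointing down, gripper open.
Joint ranges: [-3.13, 3.13], [-1.02, 2.26], [0.13, 2.54], [-0.95, 4.09], [0.21, 2.88], [-2.74, 2.74]. Speed limits (rad/s): [2.57, 2.57, 3.14, 3.14, 3.14, 3.14].

INTERFACE

Orientations are given as a unit quaternion [x, y, z, w].
In Python, from workcell import r, grab_frame, camera_params, order gives the robot as it stands. The module is installed in compiled form; this text tells all that it offers.
- The arm moves only by the shell command python3 -m jog 'ROWS' [FORCE]. ROWS is a JSON object of lists of equal length, an entry for each row: "xyz": the shift along the tool's x, y, z in units of 25 mm (1.0 is 25 mm), a list of three; "dr": the turn, a rotation vector about the tool's x, y, z in units of 6 degrees (1.0 is 6 degrees), a list of three; "hand": the closure, from 0 (fully open) to 1 (shut). A call has exactly 5 rows; each row is the pose to reach, as a shift and turn from the pose commanded when the call began, along the tool's axes at that moment; what a row does not reach only later rows make up. A row lasts 1/10 s, in which the tool goes at most 50 mm and 8.59 degrees, less where a joint would pass 70% of its speed; a pose out of reach is approached as far as the arm can. A call with a gripper value outside its range is refused whole. The fingers move at their own pace and stop on an object; FORCE is the grip in N (left out, the last holds). Time passes only in rows, so rows that repeat a pose let the fingers close, or fill a call up. It gives the time, the measured TCP pose, the force and the opening at its end, in the units of the state.
- r.get_obs(): the state, without advancing time (a new reading comes with each control period).
- grab_frame(name): name is "side" or "top"; returns the picture (420x560x3 uint8, blue, green, red); there is no depth.
- camera_params(name): a dict with "vertical_fov" (degrees; the focal length in pixels is half the picture's height over the tangent of half this angle, whatever the lens; pixels are square), "cx", "cy" (the principal point, pixels), "R" (3x3) and "t" (3): a world point X has camera coordinates R X + t. Camera axes: x right, y down, z forward; pixel columns grow to the right and rows downward; lengths in m; the calibration is good to about 2 mm. A picture is of the moment at which its call begins. camera_params takes no time and is no camera call.
- order.finish_job(): hands the job in, once; it reports no verdict.
The state is a dict: "time_s": time; "joint_positions": joint angles; "joint_velocities": joint speeds; "joint_torque": joint torques, N m; "ee_pos": TCP position; "tool_rot": TCP orientation; "contact_force": force on the tool from outside, world axes, zero at the start; "wrist_torque": the same for the moment, N m; "gripper_width": finger opening in m.
Only numpy, scipy, OpenCV 4.12 (cv2) and the standard library are available. Lean on these libraries where they do the work, as an engineer would, in place of code of your own. Each camera call takes 0.05 s, during which the arm holds its last target. There are 200 camera calls.

TASK

Swing the toggle clamp back over centre until it is fully open, while the wooden tray is still lying in its jig; then lift the tray by its upright fin, keeping it level so that the loose steel ball stays in its shallow pocket, and carry it over to the round mirror. Finish while still holding it there, level and still, centred over the mirror with its underside about 100 mm above the bench, so that the glue line underneath can be seen in the mirror; do not put it down or let go, leave the clamp open and leave the other things on the bench where they are.

Things in the scene. Friction and masses are not known exactly. Their poses are not given: they have to be found in the camera images.
- jig: plywood gluing jig fixed to the bench, base plate 275 x 130 x 15 thick. Origin: on the bench under the centre of its nest; its x axis runs along the tray towards the toggle clamp, y across, z up. The base reaches from x = -90 to x = +185. The nest is four wooden fences 6 high round the tray (2 clearance), the tray lies on the base plate, its underside 15 above the bench
- nest (a point): centre of the nest floor, on top of the jig's base plate, 15 above the bench
- tray: wooden tray, base 150 (x) x 90 (y) x 12 thick, 200 g more or less, lying in the nest with its axes along the jig's. Origin: centre of its underside. In the middle stands its grip, an upright wooden fin 50 long (x), 16 thick (y), rising 46 above the base (top 58 above the underside). A round pocket in its top, centred at x = -48, y = 0, holds the loose ball. The tray's x = +61 end is under the clamp's foot
- fin_top (a point): middle of the top edge of the tray's fin, 58 above the tray's underside
- pocket (a point): where the ball's centre is when it lies in the middle of the pocket: tray x = -48, y = 0, 21.5 above the tray's underside. The pocket is 32 in diameter and only 3 deep, flat-bottomed, so the ball can roll about in it and leaves it when tipped about 40 degrees or jerked
- ball_center (a point): centre of the loose steel ball, diameter 25, 64 g
- clamp (a joint): angle of the toggle clamp in rad: 0 = clamped (arm level over the tray's end, handle upright), 1.55 = fully open (arm upright, handle lying level, pointing away from the tray). It passes over centre at about 0.77: let go below about 0.4 it falls shut, beyond about 1.15 it falls fully open by itself, in between friction may hold it. A push of 1 to 3 N near the handle's top moves it. It opens by pushing the handle's top along the jig's +x
- clamp_pivot (a point): the clamp's hinge point: jig x = 122, y = 0, 45 above the bench; the hinge axis is the jig's y. The arm (14 square) reaches from it 70 towards the tray, with a rubber foot just above the tray's end
- clamp_handle (a point): free end of the clamp's handle, on its centre line, 125 from the pivot: straight above the pivot when clamped (170 above the bench). The outer 70 of the handle is a round black grip, diameter 20; below it a steel rod, diameter 12
- mirror: round polished-steel mirror (a grey disc) lying on the bench in a flat dark wooden frame, diameter 136, 11.5 high, fixed. Origin: centre of its underside
- chisel: slim chisel, 210 long, wooden handle (28 thick) and steel blade, lying flat, about 28 high, between jig and mirror; loose, not part of the job. Origin: on the bench below it, near its middle
- wide_chisel: longer chisel, 230 long, wooden handle, lying flat, about 28 high; loose, not part of the job. Origin: on the bench below it, near its middle
- offcut: plain wood offcut 80 x 45 x 20 high, lying beside the mirror on the far side; loose, not part of the job. Origin: on the bench below it, near its middle
- wax_tin: round aluminium tin, diameter 62, height 30, beside the mirror on the side nearer the robot; loose, not part of the job. Origin: on the bench below it, near its middle
- try_square: try square, wooden stock 100 long and 20 high with a flat steel blade 140 long, lying flat; loose, not part of the job. Origin: on the bench below it, near its middle
- mallet: wooden mallet lying on its side, head 65 x 120 x 85 high, handle about 210 long; loose, not part of the job. Origin: on the bench below it, near its middle
- block_plane: small steel block plane, 160 x 52, about 70 high; loose, not part of the job. Origin: on the bench below it, near its middle

How it is judged:
On the way, in this order (a step that is already met when the one before it is completed fails the run):
1. the clamp is swung fully open while the tray still lies in its nest (value of joint clamp above 1.35 rad and distance between tray and nest below 0.012 m), for 0.2 s.
2. the tray is lifted clear of the jig with the ball in its pocket (z of tray in the frame of nest above 0.035 m and contact force between the fingers and tray above 1 N and distance between ball_center and pocket below 0.018 m), for 0.2 s.
At the end, for the whole second after the job is handed in: Only the gripper carries the tray: centre within 35 mm of the mirror's (seen from above), underside 65 to 140 mm above the bench, tilt under 0.12 rad, still (0.03 m/s, 0.2 rad/s), ball within 18 mm of its pocket's centre point, clamp open beyond 1.35 rad (horizontal distance between tray and mirror below 0.035 m and height (world z) of tray between 0.065 and 0.14 m and angle between tray's own z axis and vertical below 0.12 rad and linear speed of tray below 0.03 m/s and angular speed of tray below 0.2 rad/s and distance between ball_center and pocket below 0.018 m and contact force between the fingers and tray above 1 N and contact force between tray and mirror below 0.05 N and contact force between tray and jig below 0.05 N and contact force between tray and offcut below 0.05 N and contact force between tray and wax_tin below 0.05 N and contact force between tray and chisel below 0.05 N and value of joint clamp above 1.35 rad); the arm keeps its last pose, push and grip.
It fails at once if the tray is tipped by more than 0.4 rad (23 degrees) (angle between tray's own z axis and vertical above 0.4 rad).
It fails at once if the ball leaves its pocket (distance between ball_center and pocket above 0.022 m).
It fails at once if another thing on the bench is moved by more than 30 mm (distance of any of chisel, wide_chisel, offcut, wax_tin, try_square, mallet, block_plane from where it was at the start of the episode above 0.03 m).
It also fails if it takes over 64 s, if anything falls off the work surface, if the arm or the gripper's body presses on something with over 40 N, if the wrist force passes 120 N, or if a joint passes its speed limit or range.

## Working session

There is one attempt and no reset: what is moved stays moved. The work goes in short steps, Python scripts to look and compute and a shell command to move; the robot and the scene stay as the last step left them, time stands still between calls to the robot, and variables do not carry over. Pictures are saved under pics/ and viewed, about 8 in all and at most 12, crops included, and the job is handed in when it is done.

```bash
mkdir -p pics; cat > h.py <<'E'
import numpy as np, cv2
from scipy.spatial.transform import Rotation as Ro
from workcell import r, grab_frame, camera_params, order
def K(n):
    p=camera_params(n); f=210/np.tan(np.radians(p["vertical_fov"])/2); return f,p["cx"],p["cy"],np.array(p["R"]),np.array(p["t"])
def proj(n,X):
    f,cx,cy,R,t=K(n); c=np.atleast_2d(X)@R.T+t; return np.c_[cx+f*c[:,0]/c[:,2],cy+f*c[:,1]/c[:,2]]
def ray(n,u):
    f,cx,cy,R,t=K(n); d=R.T@np.array([(u[0]-cx)/f,(u[1]-cy)/f,1]); return -R.T@t,d
def atz(n,u,z):
    o,d=ray(n,u); return o+d*(z-o[2])/d[2]
def tri(u1,u2):
    a,d=ray("side",u1);b,e=ray("top",u2)
    s=np.linalg.lstsq(np.c_[d,-e],b-a,rcond=None)[0]; p=a+s[0]*d;q=b+s[1]*e; return (p+q)/2,np.linalg.norm(p-q)
def save(n,name,box=None):
    im=grab_frame(n)
    if box: x0,y0,x1,y1=box; im=im[y0:y1,x0:x1]
    k=min(800/im.shape[1],600/im.shape[0]); cv2.imwrite("pics/"+name,cv2.resize(im,None,fx=k,fy=k,interpolation=cv2.INTER_CUBIC)); return k
def shift(target):
    o=r.get_obs(); R=Ro.from_quat(o["tool_rot"]); return R.inv().apply(np.array(target)-o["ee_pos"])/0.025
E
python3 - <<'E'
from h import *
print(save("top","t0.png"),save("side","s0.png"))
o=r.get_obs();print(o);print(Ro.from_quat(o["tool_rot"]).as_matrix().round(3))
for n in("top","side"):
    f,cx,cy,R,t=K(n);print(n,f,cx,cy,-R.T@t,R.round(2).tolist())
E
```

```text
1.4285714285714286 1.4285714285714286
{'time_s': 0.1, 'joint_positions': array([-1.46709344e+00,  2.45729878e-01,  1.55885575e+00,  1.01361322e-05,
        1.33870659e+00, -1.74103698e-01]), 'joint_velocities': array([ 0.00126073, -0.00016494, -0.00359294,  0.00211206, -0.00150391,
       -0.00048713]), 'joint_torque': array([-1.79122713e-05, -4.16910946e+01, -3.15526807e+01,  6.86726603e-02,
        3.09333368e-02, -4.66800554e-05]), 'ee_pos': array([ 0.17821478, -0.62458085,  0.22648425]), 'tool_rot': array([ 7.98199167e-01, -6.02393035e-01, -5.75759528e-04, -6.25023107e-04]), 'contact_force': array([-0.01405555,  0.22490736,  0.07530151]), 'wrist_torque': array([ 0.0176674 , -0.04405118, -0.01470325]), 'gripper_width': 0.09408607713532831}
[[ 0.274 -0.962 -0.   ]
 [-0.962 -0.274  0.002]
 [-0.002 -0.    -1.   ]]
top 388.74064327470825 285.5032630605568 213.17877990413433 [0.38853422 0.00258336 1.19998815] [[-0.01, -1.0, 0.02], [-0.99, 0.01, -0.16], [0.16, -0.02, -0.99]]
side 380.8363150580661 279.62256471163386 206.21887295763315 [0.04783101 0.70827051 0.7773197 ] [[-0.82, -0.57, 0.01], [-0.35, 0.49, -0.8], [0.45, -0.66, -0.6]]
```

View pics/t0.png

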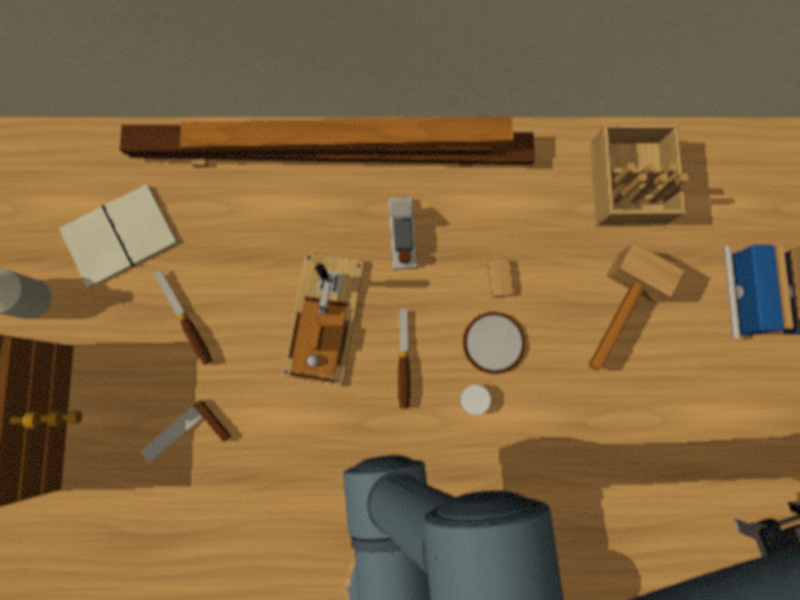

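View pics/s0.png

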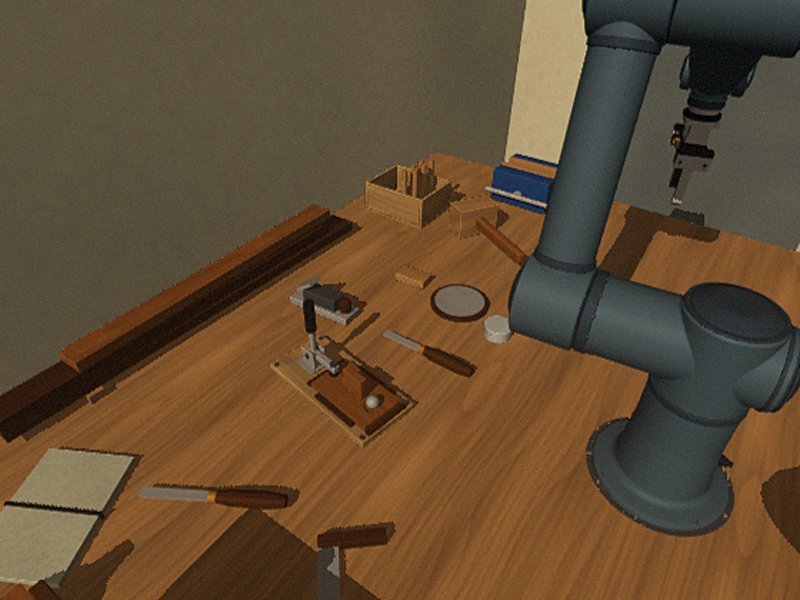

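Both views show the jig (top ≈(325,320), side ≈(340,380) in 800-px pictures), the mirror (494,342)/(460,302), the ball, and the handle upright. I'll crop the jig in both views for accurate measurements.

```bash
python3 - <<'E'
from h import *
print(save("top","t1.png",(190,165,270,275)),save("side","s1.png",(180,195,300,315)))
E
```

```text
5.454545454545454 5.0
```

View pics/t1.png

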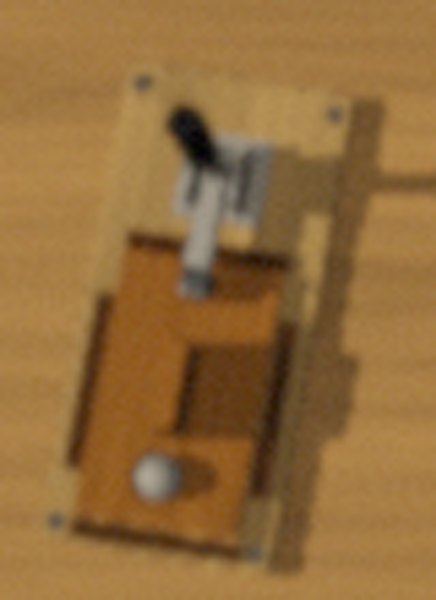

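View pics/s1.png

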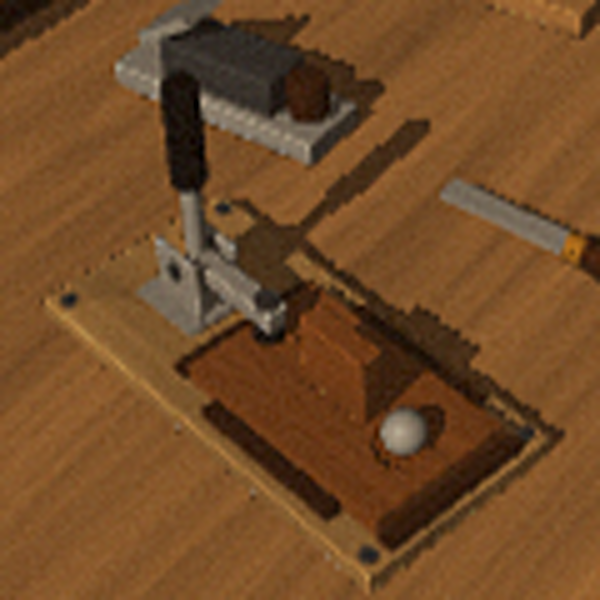

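```bash
python3 - <<'E'
from h import *
from scipy.optimize import least_squares
T=lambda u:(190+u[0]/5.4545,165+u[1]/5.4545)
S=lambda u:(180+u[0]/5,195+u[1]/5)
P=dict(handle=((184,121),(182,79)),ball=((157,476),(403,431)),A=((142,82),(69,300)),B=((335,115),(224,208)),C=((55,520),(369,554)),D=((253,552),(526,433)))
for k,(t,s) in P.items():
    p,e=tri(S(s),T(t));print(k,p.round(4),e.round(4))
def mp(q):
    x,y,a,ux,lx,uy,bx,by=q
    L=np.array([[.122,0,.170],[bx,by,.0365],[ux,uy,.0155],[ux,-uy,.0155],[lx,uy,.0155],[lx,-uy,.0155]])
    c,s=np.cos(a),np.sin(a);return np.c_[x+c*L[:,0]-s*L[:,1],y+s*L[:,0]+c*L[:,1],L[:,2]]
def f(q):
    X=mp(q);return np.r_[(proj("top",X)-[T(v[0]) for v in P.values()]).ravel(),(proj("side",X)-[S(v[1]) for v in P.values()]).ravel(),(q[3]-.175)/.004,(q[4]+.08)/.004,(q[6]+.048)/.003,q[7]/.003]
s=least_squares(f,[.4,.25,0,.17,-.08,.05,-.048,0]);print(s.x.round(4),s.fun.round(1));q=s.x
c,sn=np.cos(q[2]),np.sin(q[2]);W=lambda x,y,z:np.array([q[0]+c*x-sn*y,q[1]+sn*x+c*y,z])
fin=[W(x,y,.073) for x in(-.025,.025) for y in(-.008,.008)]
print("fin corners proj crop side",((proj("side",fin)-[180,195])*5).round(0).tolist())
print("fin",W(0,0,.073).round(4),"pivot",W(.122,0,.045).round(4),"handle",W(.122,0,.17).round(4))
for n,u in(("top",(494/1.4286,342/1.4286)),("side",(460/1.4286,302/1.4286))):print("mirror",n,atz(n,u,.0115).round(4))
print(tri((460/1.4286,302/1.4286),(494/1.4286,342/1.4286)))
E
```

```text
handle [0.6264 0.1512 0.1687] 0.0001
ball [0.4597 0.1825 0.0349] 0.0022
A [0.6862 0.1986 0.0125] 0.0019
B [0.6665 0.0881 0.0129] 0.0026
C [0.4369 0.2415 0.0138] 0.0017
D [0.4181 0.1316 0.0144] 0.0009
[ 0.5055  0.1733 -0.1732  0.1727 -0.0795  0.0559 -0.0473  0.0011] [-0.5  0.1 -0.3 -0.2 -0.3 -0.2 -0.4 -0.4 -0.5 -0.2 -0.2  0.  -0.1 -0.1
  0.6 -0.2  0.4 -0.6  0.4 -0.4  0.2 -0.2  0.3 -0.1 -0.6  0.1  0.2  0.4]
fin corners proj crop side [[388.0, 348.0], [365.0, 364.0], [323.0, 299.0], [300.0, 314.0]]
fin [0.5055 0.1733 0.073 ] pivot [0.6257 0.1523 0.045 ] handle [0.6257 0.1523 0.17  ]
mirror top [ 0.4965 -0.2028  0.0115]
mirror side [ 0.4924 -0.1935  0.0115]
(array([ 0.49749259, -0.20426543,  0.00241706]), np.float64(0.00046627721165275703))
```

```bash
python3 -m jog '{"xyz":[[-1,-1.4,-0.1],[-2.2,-3,-0.2],[-3.4,-4.6,-0.3],[-4.6,-6.2,-0.4],[-5.8,-7.8,-0.5]],"dr":[[0,0,1],[0,0,2],[0,0,3],[0,0,4],[0,0,4.3]],"hand":[1,1,1,1,1]}' 20
python3 - <<'E'
from h import *
import cv2
# mirror segmentation: low-saturation blob
for n,c in(("top",(346,239)),("side",(322,211))):
    im=grab_frame(n);hsv=cv2.cvtColor(im,cv2.COLOR_BGR2HSV)
    m=((hsv[...,1]<70)&(hsv[...,2]>60)).astype(np.uint8)
    k,l,st,ce=cv2.connectedComponentsWithStats(m);i=l[c[1],c[0]];print(n,st[i],ce[i],atz(n,ce[i],.0115).round(4))
print(shift((.505,-.2,.25)),shift((.505,0,.25)))
W=lambda x,y,z:(.5055+.985*x+.1723*y,.1733-.1723*x+.985*y,z)
print(shift(W(.08,0,.25)))
E
```

```text
time_s: 0.7
ee_pos: [0.3266, -0.4306, 0.2399]
tool_rot: [-0.642, 0.766, 0.0, 0.0]
contact_force: [0.9, -0.6, 0.3]
gripper_width: 0.0576
top [ 327  221   39   38 1155] [345.63463203 239.47878788] [ 0.4962 -0.2023  0.0115]
side [305 200  34  21 507] [321.52268245 210.40433925] [ 0.4964 -0.1972  0.0115]
[-10.18539829  -5.44239058  -0.38076738] [-18.07448204  -4.11486194  -0.3757247 ]
[-24.89302067  -6.18407301  -0.36884381]
```

```bash
python3 -m jog '{"xyz":[[-1.6,-1,-0.1],[-3.3,-2,-0.2],[-5,-3,-0.3],[-6.7,-4,-0.4],[-8.4,-5,-0.4]],"dr":[[0,0,0],[0,0,0],[0,0,0],[0,0,0],[0,0,0]],"hand":[1,1,1,1,1]}'
python3 -m jog '{"xyz":[[-1.8,-0.2,0],[-3.6,-0.4,0],[-5.4,-0.6,0],[-7.2,-0.8,0],[-9,-1,0]],"dr":[[0,0,0],[0,0,0],[0,0,0],[0,0,0],[0,0,0]],"hand":[1,1,1,1,1]}'
cat >> h.py <<'E'
W=lambda x,y,z:(.5055+.985*x+.1723*y,.1733-.1723*x+.985*y,z)
def jigpos():
    o=r.get_obs();d=o["ee_pos"]-np.array([.5055,.1733,0]);return np.r_[.985*d[0]-.1723*d[1],.1723*d[0]+.985*d[1],d[2]].round(4)
E
python3 - <<'E'
from h import *
print(shift(W(.08,0,.25)),shift(W(.08,0,.157)),jigpos(),r.get_obs()["joint_positions"])
E
```

```text
time_s: 1.3
ee_pos: [0.486, -0.2464, 0.2504]
tool_rot: [-0.643, 0.766, -0.001, -0.0]
contact_force: [0.1, -0.3, 0.2]
gripper_width: 0.0094
time_s: 1.8
ee_pos: [0.5487, -0.0287, 0.2499]
tool_rot: [-0.643, 0.766, -0.0, -0.0]
contact_force: [0.8, -0.7, -0.7]
gripper_width: 0.0004
[-7.65992734e+00 -1.05807789e-01 -7.03145574e-03] [-7.66105609 -0.10519032  3.71296832] [ 0.0774 -0.1915  0.2499] [-2.58442018e-01 -9.57238335e-03  1.79414301e+00 -2.94874102e-04
  1.35683075e+00  1.48538667e+00]
```

```bash
python3 -m jog '{"xyz":[[-1.7,0,0],[-3.4,0,0],[-5.1,0,0],[-6.7,0,0],[-7.65,-0.1,0]],"dr":[[0,0,0],[0,0,0],[0,0,0],[0,0,0],[0,0,0]],"hand":[1,1,1,1,1]}'
python3 -m jog '{"xyz":[[0,0,1],[0,0,2],[0,0,3],[0,0,3.6],[0,0,3.6]],"dr":[[0,0,0],[0,0,0],[0,0,0],[0,0,0],[0,0,0]],"hand":[1,1,1,1,1]}'
python3 - <<'E'
from h import *
print(jigpos(),save("side","s2.png",(140,105,300,225)))
E
```

```text
time_s: 2.3
ee_pos: [0.584, 0.1602, 0.2496]
tool_rot: [-0.644, 0.765, 0.0, -0.0]
contact_force: [-0.1, -0.7, 0.6]
gripper_width: 0.0004
time_s: 2.8
ee_pos: [0.5823, 0.1576, 0.1571]
tool_rot: [-0.643, 0.766, 0.001, -0.002]
contact_force: [-0.3, -0.7, -0.4]
gripper_width: 0.0003
[ 0.0783 -0.0022  0.1571] 5.0
```

View pics/s2.png

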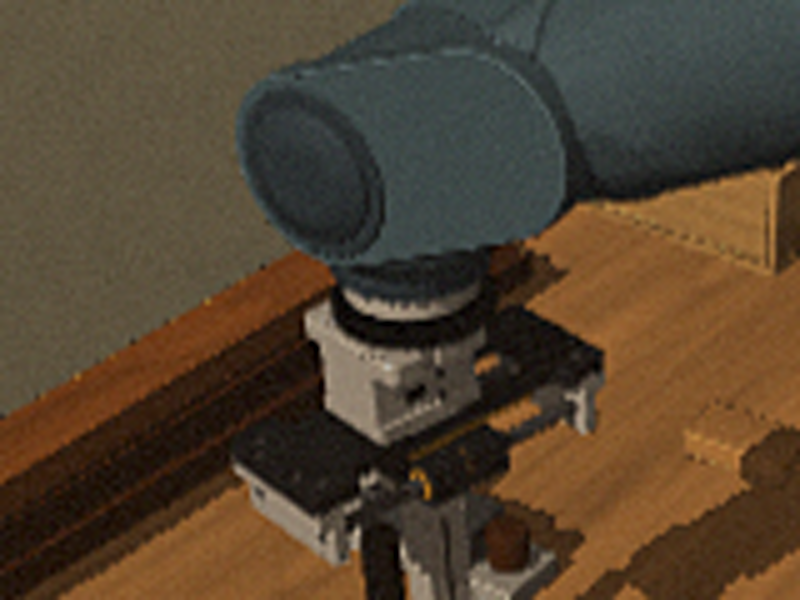

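The gripper is in front of the handle (black grip at ≈(385,570)), fingers closed. Pushing now along the arc.

```bash
python3 -m jog '{"xyz":[[0,-0.6,0],[0,-1.1,0],[0,-1.6,0],[0,-2.1,0],[0,-2.5,0.1]],"dr":[[0,0,0],[0,0,0],[0,0,0],[0,0,0],[0,0,0]],"hand":[1,1,1,1,1]}'
python3 -m jog '{"xyz":[[0,-0.4,0.2],[0,-0.8,0.4],[0,-1.1,0.6],[0,-1.35,0.8],[0,-1.6,1.0]],"dr":[[0,0,0],[0,0,0],[0,0,0],[0,0,0],[0,0,0]],"hand":[1,1,1,1,1]}'
python3 - <<'E'
from h import *
print(jigpos(),save("side","s3.png",(140,165,300,285)))
E
```

```text
time_s: 3.35
ee_pos: [0.647, 0.1474, 0.1596]
tool_rot: [-0.643, 0.765, -0.001, 0.001]
contact_force: [-0.3, 0.6, 0.5]
gripper_width: 0.0004
time_s: 3.85
ee_pos: [0.6848, 0.1408, 0.1317]
tool_rot: [-0.644, 0.765, 0.0, -0.0]
contact_force: [0.8, 0.5, 0.1]
gripper_width: -0.0
[ 0.1823 -0.0012  0.1317] 5.0
```

View pics/s3.png

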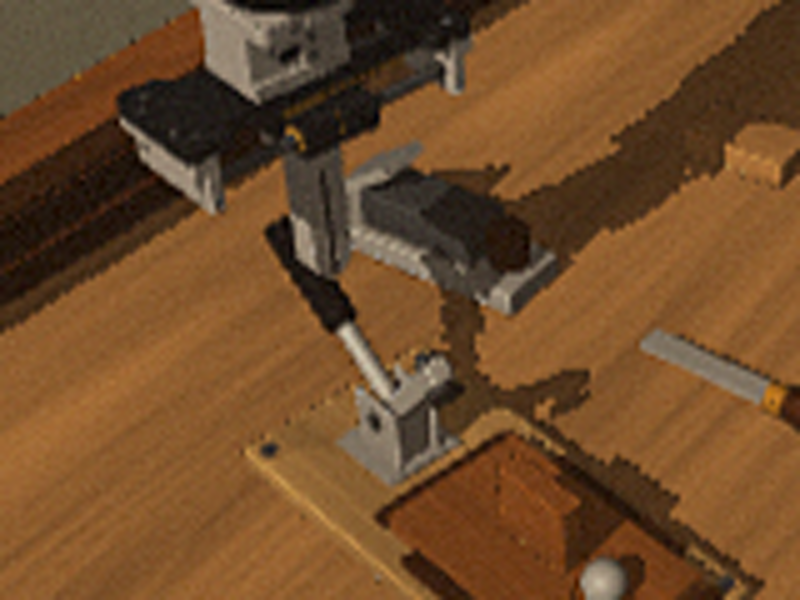

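The handle is leaning at roughly 0.9–1.0 rad with the fingertip on the grip (≈(320,265)). The tray and ball are undisturbed, so I'll continue.

```bash
python3 -m jog '{"xyz":[[0,-0.25,0.4],[0,-0.5,0.8],[0,-0.7,1.2],[0,-0.8,1.6],[0,-0.9,1.9]],"dr":[[0,0,0],[0,0,0],[0,0,0],[0,0,0],[0,0,0]],"hand":[1,1,1,1,1]}'
python3 -m jog '{"xyz":[[0,0,-1],[0,0.6,-2.5],[0,1.5,-4],[0,2.5,-4.5],[0,3.5,-5]],"dr":[[0,0,0],[0,0,0],[0,0,0],[0,0,0],[0,0,0]],"hand":[1,1,1,1,1]}'
python3 - <<'E'
from h import *
print(jigpos(),save("side","s4.png",(140,165,300,285)),shift(W(0,0,.2)))
E
```

```text
time_s: 4.4
ee_pos: [0.7064, 0.1369, 0.0832]
tool_rot: [-0.644, 0.765, 0.001, -0.001]
contact_force: [0.9, -0.3, 0.2]
gripper_width: 0.0005
time_s: 4.9
ee_pos: [0.6203, 0.1521, 0.2115]
tool_rot: [-0.644, 0.765, -0.001, 0.001]
contact_force: [-0.6, -0.2, 0.7]
gripper_width: 0.0006
[ 0.1167 -0.0011  0.2115] 5.0 [-0.01797182  4.57867071  0.51647987]
```

View pics/s4.png

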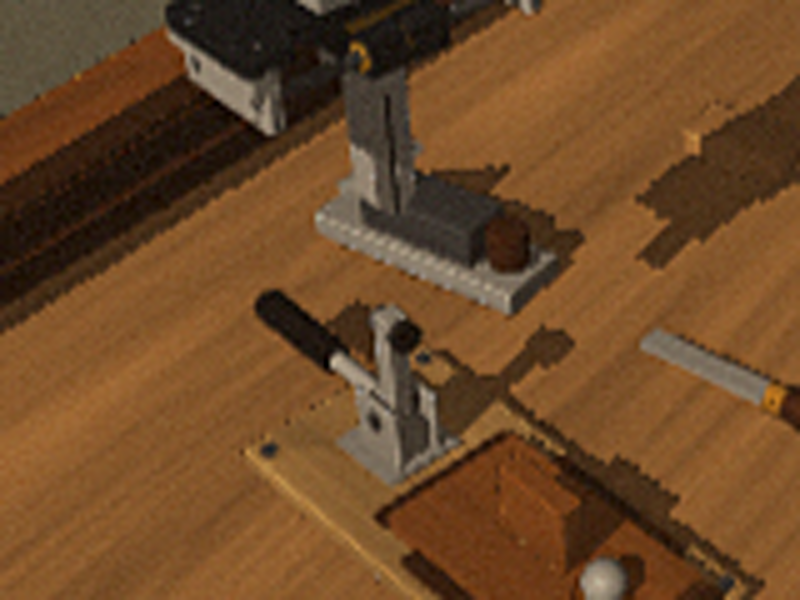

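The clamp is fully open (arm upright, handle level, tip ≈(270,300)) and the tray and ball are in place. Next I go over the fin and grip it slightly towards the ball, under the combined centre of mass.

```bash
python3 -m jog '{"xyz":[[0,1.2,0],[0,2.6,0.1],[0,4,0.3],[0,4.8,0.5],[0,5,0.5]],"dr":[[0,0,0],[0,0,0],[0,0,0],[0,0,0],[0,0,0]],"hand":[0,0,0,0,0]}'
python3 -m jog '{"xyz":[[0,0,0],[0,0,0.3],[0,0,1],[0,0,2],[0,0,3]],"dr":[[0,0,0],[0,0,0],[0,0,0],[0,0,0],[0,0,0]],"hand":[0,0,0,0,0]}'
python3 - <<'E'
from h import *
print(jigpos(),save("side","s5.png",(160,145,320,295)),shift(W(-.01,0,.055)),proj("side",[W(.247,0,.045),W(.122+.125*np.sin(1.35),0,.045+.125*np.cos(1.35))]).round(1))
E
```

```text
time_s: 5.45
ee_pos: [0.4954, 0.1738, 0.1963]
tool_rot: [-0.644, 0.765, 0.001, -0.001]
contact_force: [0.6, -0.1, -0.9]
gripper_width: 0.037
time_s: 5.95
ee_pos: [0.4989, 0.1731, 0.1216]
tool_rot: [-0.643, 0.766, -0.0, 0.001]
contact_force: [-0.0, 0.2, -0.4]
gripper_width: 0.0769
[-0.0065 -0.0013  0.1216] 4.0 [-0.10090737 -0.00329628  2.47745096] [[194.1 225.6]
 [193.5 218.9]]
```

View pics/s5.png

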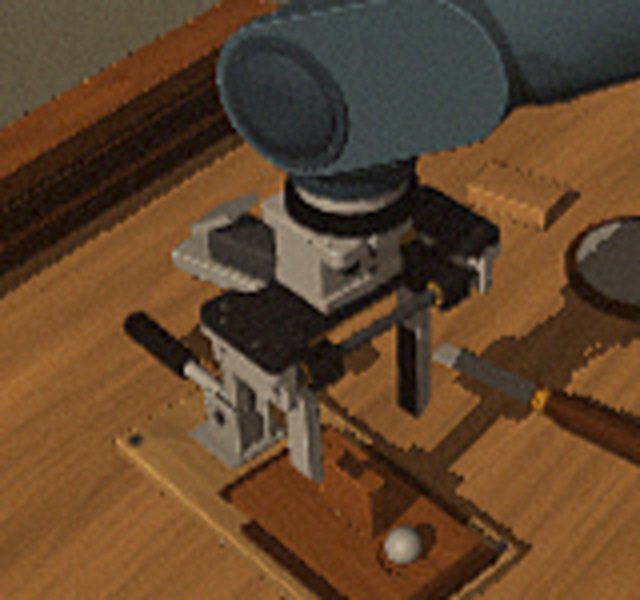

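Fingers straddle the fin, clamp handle tip projects to 1.55 rad. Descending and gripping.

```bash
python3 -m jog '{"xyz":[[-0.1,0,0.7],[-0.1,0,1.4],[-0.1,0,2.1],[-0.1,0,2.45],[-0.1,0,2.45]],"dr":[[0,0,0],[0,0,0],[0,0,0],[0,0,0],[0,0,0]],"hand":[0,0,0,0,0]}'
python3 -m jog '{"xyz":[[0,0,0],[0,0,0],[0,0,0],[0,0,0],[0,0,0]],"dr":[[0,0,0],[0,0,0],[0,0,0],[0,0,0],[0,0,0]],"hand":[0.4,0.5,0.6,0.7,0.75]}' 35
python3 -m jog '{"xyz":[[0,0,0],[0,0,0],[0,0,0],[0,0,0],[0,0,0]],"dr":[[0,0,0],[0,0,0],[0,0,0],[0,0,0],[0,0,0]],"hand":[0.8,0.85,0.9,1,1]}'
python3 -m jog '{"xyz":[[0,0,0],[0,0,0],[0,0,0],[0,0,0],[0,0,0]],"dr":[[0,0,0],[0,0,0],[0,0,0],[0,0,0],[0,0,0]],"hand":[1,1,1,1,1]}'
python3 -c "
from h import *
o=r.get_obs();print(jigpos(),o['tool_rot'],o['gripper_width'])"
```

```text
time_s: 6.5
ee_pos: [0.4976, 0.1756, 0.0601]
tool_rot: [-0.643, 0.766, 0.001, -0.001]
contact_force: [-0.1, 0.0, -0.2]
gripper_width: 0.0938
time_s: 7.0
ee_pos: [0.498, 0.1759, 0.0615]
tool_rot: [-0.644, 0.765, -0.0, 0.0]
contact_force: [-0.6, -1.2, -0.0]
gripper_width: 0.0569
time_s: 7.5
ee_pos: [0.4978, 0.1759, 0.0612]
tool_rot: [-0.644, 0.765, 0.0, -0.0]
contact_force: [0.5, 0.1, 0.0]
gripper_width: 0.0175
time_s: 8.0
ee_pos: [0.4978, 0.1759, 0.0612]
tool_rot: [-0.644, 0.765, 0.0, 0.0]
contact_force: [-0.4, 0.1, 0.1]
gripper_width: 0.0161
[-0.008   0.0012  0.0612] [-6.43552087e-01  7.65402319e-01  8.09244869e-06  3.25224843e-05] 0.01613871325258008
```

Gripped (16.1 mm = fin thickness). Lifting gently.

```bash
python3 -m jog '{"xyz":[[0,0,-0.1],[0,0,-0.25],[0,0,-0.45],[0,0,-0.65],[0,0,-0.85]],"dr":[[0,0,0],[0,0,0],[0,0,0],[0,0,0],[0,0,0]],"hand":[1,1,1,1,1]}'
python3 -m jog '{"xyz":[[0,0,-0.25],[0,0,-0.5],[0,0,-0.75],[0,0,-1],[0,0,-1.25]],"dr":[[0,0,0],[0,0,0],[0,0,0],[0,0,0],[0,0,0]],"hand":[1,1,1,1,1]}'
python3 -m jog '{"xyz":[[0,0,-0.25],[0,0,-0.5],[0,0,-0.7],[0,0,-0.85],[0,0,-0.95]],"dr":[[0,0,0],[0,0,0],[0,0,0],[0,0,0],[0,0,0]],"hand":[1,1,1,1,1]}'
python3 -m jog '{"xyz":[[0,0,-0.05],[0,0,-0.1],[0,0,-0.1],[0,0,-0.1],[0,0,-0.1]],"dr":[[0,0,0],[0,0,0],[0,0,0],[0,0,0],[0,0,0]],"hand":[1,1,1,1,1]}'
python3 - <<'E'
from h import *
o=r.get_obs();print(jigpos(),o['tool_rot'],o['gripper_width'],o['contact_force'],save("side","s6.png",(160,125,320,295)))
E
```

```text
time_s: 8.5
ee_pos: [0.4979, 0.1759, 0.083]
tool_rot: [-0.644, 0.765, -0.0, 0.0]
contact_force: [0.5, 0.1, -2.8]
gripper_width: 0.0159
time_s: 9.0
ee_pos: [0.4979, 0.1759, 0.1143]
tool_rot: [-0.644, 0.765, -0.0, 0.0]
contact_force: [-0.6, 0.0, -2.9]
gripper_width: 0.0158
time_s: 9.5
ee_pos: [0.4979, 0.1759, 0.1378]
tool_rot: [-0.644, 0.765, -0.0, 0.0]
contact_force: [-0.3, -0.3, -3.2]
gripper_width: 0.0155
time_s: 10.0
ee_pos: [0.4977, 0.1759, 0.1398]
tool_rot: [-0.644, 0.765, 0.0, -0.0]
contact_force: [0.6, -0.2, -3.1]
gripper_width: 0.0161
[-0.0081  0.0012  0.1398] [-6.43549966e-01  7.65404080e-01  1.02294772e-04 -1.54160223e-04] 0.01606910817949392 [ 0.55034355 -0.21038386 -3.06952957] 3.5294117647058822
```

View pics/s6.png

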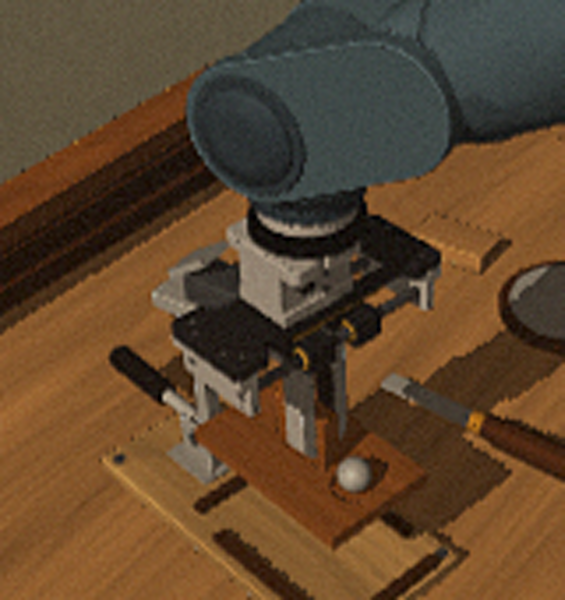

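Lifted level, ball in its pocket (≈(353,474)), clamp open. Carrying it smoothly to the mirror.

```bash
python3 -m jog '{"xyz":[[0.15,-0.02,-0.05],[0.45,-0.07,-0.1],[0.9,-0.13,-0.15],[1.5,-0.22,-0.2],[2.25,-0.33,-0.25]],"dr":[[0,0,0],[0,0,0],[0,0,0],[0,0,0],[0,0,0]],"hand":[1,1,1,1,1]}'
python3 -m jog '{"xyz":[[0.8,-0.12,0],[1.6,-0.24,0],[2.4,-0.36,0],[3.2,-0.48,0],[4,-0.6,0]],"dr":[[0,0,0],[0,0,0],[0,0,0],[0,0,0],[0,0,0]],"hand":[1,1,1,1,1]}'
python3 -m jog '{"xyz":[[0.8,-0.12,0],[1.6,-0.24,0],[2.4,-0.36,0],[3.2,-0.48,0],[4,-0.6,0]],"dr":[[0,0,0],[0,0,0],[0,0,0],[0,0,0],[0,0,0]],"hand":[1,1,1,1,1]}'
python3 -m jog '{"xyz":[[0.8,-0.12,0],[1.55,-0.23,0],[2.25,-0.33,0],[2.9,-0.42,0],[3.45,-0.5,0]],"dr":[[0,0,0],[0,0,0],[0,0,0],[0,0,0],[0,0,0]],"hand":[1,1,1,1,1]}'
python3 -m jog '{"xyz":[[0.45,-0.07,0],[0.75,-0.11,0],[0.95,-0.14,0],[1.05,-0.16,0],[1.1,-0.17,0]],"dr":[[0,0,0],[0,0,0],[0,0,0],[0,0,0],[0,0,0]],"hand":[1,1,1,1,1]}'
python3 -m jog '{"xyz":[[0,0,0],[0,0,0],[0,0,0],[0,0,0],[0,0,0]],"dr":[[0,0,0],[0,0,0],[0,0,0],[0,0,0],[0,0,0]],"hand":[1,1,1,1,1]}'
python3 - <<'E'
from h import *
o=r.get_obs();print(o['ee_pos'],shift((.4886,-.1974,.1461)),o['gripper_width'],save("side","s7.png",(180,115,420,295)),save("top","t7.png",(190,150,430,310)))
E
```

```text
time_s: 10.55
ee_pos: [0.4962, 0.1178, 0.1464]
tool_rot: [-0.644, 0.765, -0.0, 0.0]
contact_force: [0.9, 0.7, -3.1]
gripper_width: 0.0161
time_s: 11.05
ee_pos: [0.4936, 0.016, 0.1464]
tool_rot: [-0.643, 0.766, -0.0, -0.0]
contact_force: [0.8, -0.5, -2.7]
gripper_width: 0.0157
time_s: 11.55
ee_pos: [0.491, -0.085, 0.1464]
tool_rot: [-0.643, 0.766, -0.0, -0.0]
contact_force: [1.0, -0.9, -2.7]
gripper_width: 0.0154
time_s: 12.05
ee_pos: [0.4886, -0.1719, 0.1463]
tool_rot: [-0.643, 0.766, -0.0, -0.0]
contact_force: [0.6, -0.1, -3.0]
gripper_width: 0.0156
time_s: 12.55
ee_pos: [0.4885, -0.1979, 0.1461]
tool_rot: [-0.644, 0.765, 0.0, 0.0]
contact_force: [0.7, 0.0, -3.0]
gripper_width: 0.0155
time_s: 13.05
ee_pos: [0.4885, -0.1979, 0.1462]
tool_rot: [-0.644, 0.765, -0.0, 0.0]
contact_force: [0.2, 0.4, -4.3]
gripper_width: 0.0158
[ 0.48852736 -0.19792791  0.14621845] [-0.02130171  0.00075903  0.00473891] 0.01583982930053779 3.3333333333333335 3.3333333333333335
```

View pics/s7.png

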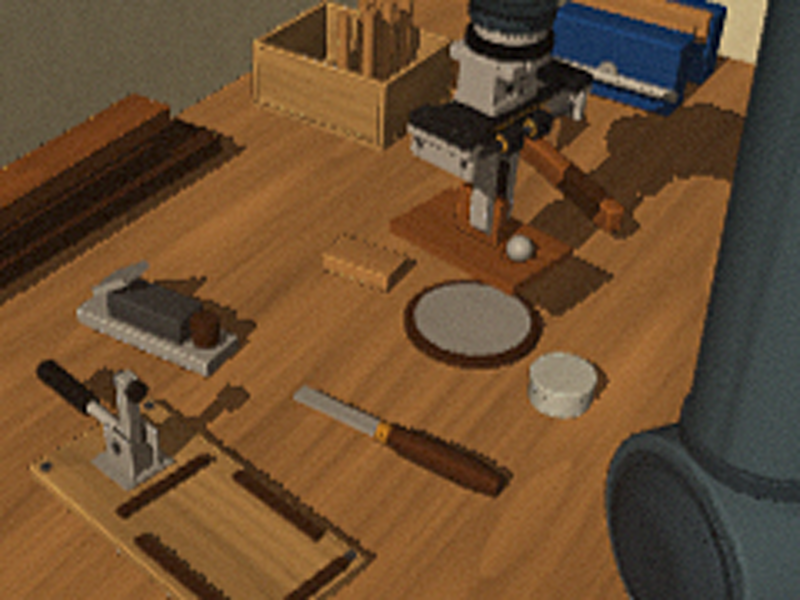

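View pics/t7.png

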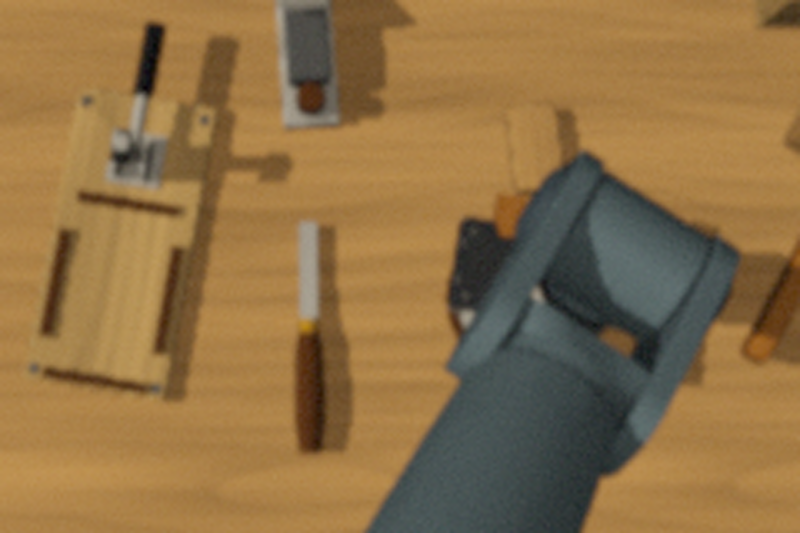

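The tray is over the mirror, level, with the ball at side pixel (336,189). Everything else is in place. One numeric check, then I hand in.

```bash
python3 - <<'E'
from h import *
o=r.get_obs();print(o['joint_velocities'].round(3),o['tool_rot'].round(4))
c=np.array([.4963,-.2005,.1]);T=lambda x,y,z:c+[.985*x+.1723*y,-.1723*x+.985*y,z]
px=lambda X:((proj("side",X)-[180,115])*3.3333).round(0).tolist()
print("pred ball,corners(-x+y),(+x+y),(-x-y) top; mirror:",px([T(-.048,0,.0215),T(-.075,.045,.012),T(.075,.045,.012),T(-.075,-.045,.012),[.4963,-.2005,.0115]]))
order.finish_job()
E
```

```text
[-0.001 -0.001 -0.002 -0.     0.002  0.001] [-0.6436  0.7654  0.      0.    ]
pred ball,corners(-x+y),(+x+y),(-x-y) top; mirror: [[523.0, 244.0], [515.0, 285.0], [391.0, 219.0], [575.0, 246.0], [473.0, 316.0]]
the job is handed in; nothing more can be done
```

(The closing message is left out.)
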